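# Put the graded stoneware pots back in their rack

### The arm

A 6-joint arm with a two-finger parallel gripper is mounted at the origin on a cart in front of the work surface, level with it; the furniture and walls round the work are solid. World frame = base frame: x ahead of the robot, y to its left, z up, the work surface at z = 0. Lengths are in m, angles in rad, forces in N, time in s.
With the tool pointing down it reaches from about 0.225 to 0.875 m from the base axis. Payload 3.4 kg.
Tool frame: the origin (TCP) lies midway between the tips of the shut fingers; the grasp point (between the pads) lies 19 mm behind it (robot.grip_point_offset is the distance from the TCP to the grasp point, in m); z points along the fingers, y is the line along which they close (so a half turn about z gives the same grasp; the last joint's range is limited). The gripper opens to 85 mm and grips with 20 to 120 N. Pads are 22 mm wide; open, the fingers measure 114 mm over their backs; the gripper's body (76 mm by 85 mm) begins 54 mm behind the grasp point. The pads swing forward as they close: fully open they stand 13 mm farther back than shut.
Start: joints at [1.018, 0.276, 1.505, -0, 1.361, -0.121], TCP at [0.241, 0.522, 0.231] pointing down, gripper open.
Joint ranges: [-2.89, 2.89], [-0.75, 2.08], [0.22, 2.7], [-1.18, 4.32], [0.11, 2.71], [-2.7, 2.7]. Speed limits (rad/s): [2.57, 2.57, 3.14, 3.14, 3.14, 3.14].

### API

Orientations are given as a rotation vector (axis times angle).
In Python, from rig import robot, eyes gives the robot as it stands.
- The arm moves only by the tool play_rows, never from a script. Its argument "commands" is a list that holds one entry, the list of rows, each a list of 7 numbers: the turn, a rotation vector about the tool's x, y, z in degrees, then the shift along the tool's x, y, z in mm, then the opening, from -1 (shut) to 1 (fully open). In form: [[[wx, wy, wz, x, y, z, fingers], ...]]. A call has 1 to 12 rows; each row is the pose to reach, as a shift and turn from the pose commanded when the call began, along the tool's axes at that moment; what a row does not reach only later rows make up. A row lasts 1/8 s, in which the tool goes at most 62.5 mm and 10.7 degrees, less where a joint would pass 70% of its speed; a pose out of reach is approached as far as the arm can. A call with a gripper value outside its range is refused whole. The fingers move at their own pace and stop on an object; "grip_force" is the grip in N (left out, the last holds). Time passes only in rows, so rows that repeat a pose let the fingers close. It gives the time, the measured TCP pose, the force, the opening and the grip force at its end, in the units of the state.
- robot.sense(): the state, without advancing time (a new reading comes with each control period).
- eyes.grab_frame(name): name is "side" or "top" or "wrist"; returns (picture, depth): 400x640x3 uint8, red, green, blue; 400x640 float32, m along the optical axis (not along the pixel's ray), 0 where there is no reading.
- eyes.camera_params(name): a dict with "vertical_fov" (degrees; the focal length in pixels is half the picture's height over the tangent of half this angle, whatever the lens; pixels are square), "cx", "cy" (the principal point, pixels), "R" (3x3) and "t" (3): a world point X has camera coordinates R X + t. Camera axes: x right, y down, z forward; pixel columns grow to the right and rows downward; lengths in m; the calibration is good to about 2 mm. The wrist camera is an equidistant fisheye: a pixel r from the principal point sees the ray r / f radians off the axis. A picture is of the moment at which its call begins: read the wrist's pose just before it. camera_params takes no time and is no camera call; for the wrist camera it gives the pose at the moment of the call.
- robot.finish_job(): hands the job in; it is judged then, once.
The state is a dict: "time_s": time; "joints": joint angles; "qvel": joint speeds; "tau": joint torques, N m; "tcp_pos": TCP position; "eef_rot": TCP orientation; "force": force on the tool from outside, world axes, zero at the start; "moment": the same for the moment, N m; "grip_width": finger opening in m; "gripper_force": force on a finger pad.
Only numpy, scipy, OpenCV 4.12 (cv2) and the standard library are available. Lean on these libraries where they do the work, as an engineer would, in place of code of your own. Each camera call takes 0.05 s, during which the arm holds its last target. There are 200 camera calls.

### The job

The four lidded white pots are standing on the chopping board: put them back in their wooden rack, in order of size, each upright and fully down in the recess that was cut for it. Set them down, do not drop them or tip them over, and leave the salt shaker and the spice jar that share the board standing where they are.

Things in the scene. Friction and masses are not known exactly. Their poses are not given: they have to be found in the camera images.
- pot_large: the largest loose pot: white stoneware, brown wooden lid fixed on, 62 mm in diameter, 96 mm high over all; stands on the brown 22 mm chopping board. Origin: centre of its underside, z up. Lid top at z = 74 mm; on it a round wooden knob to lift it by from above, 18 mm in diameter, 22 mm high (lowest 5 mm: a 14 mm neck)
- pot_medium: the second largest loose pot: white stoneware, brown wooden lid fixed on, 51 mm in diameter, 86 mm high over all; stands on the brown 22 mm chopping board. Origin: centre of its underside, z up. Lid top at z = 64 mm; on it a round wooden knob to lift it by from above, 18 mm in diameter, 22 mm high (lowest 5 mm: a 14 mm neck)
- pot_small: the third largest loose pot: white stoneware, brown wooden lid fixed on, 40 mm in diameter, 76 mm high over all; stands on the brown 22 mm chopping board. Origin: centre of its underside, z up. Lid top at z = 54 mm; on it a round wooden knob to lift it by from above, 18 mm in diameter, 22 mm high (lowest 5 mm: a 14 mm neck)
- pot_tiny: the smallest loose pot: white stoneware, brown wooden lid fixed on, 29 mm in diameter, 66 mm high over all; stands on the brown 22 mm chopping board. Origin: centre of its underside, z up. Lid top at z = 44 mm; on it a round wooden knob to lift it by from above, 18 mm in diameter, 22 mm high (lowest 5 mm: a 14 mm neck)
- recess_large: round recess 68 mm wide, 12 mm deep, mouth bevelled 3 mm, cork on its floor, for the 62 mm pot: one of four in a row by size in the fixed light-wood rack (280 x 96 mm, 24 mm high, any way round; steel bow across each end, top 47 mm above the worktop). Origin: centre of the floor, 12 mm above the worktop, z up; y along the row to the largest recess
- recess_medium: round recess 57 mm wide, 12 mm deep, mouth bevelled 3 mm, cork on its floor, for the 51 mm pot: one of four in a row by size in the fixed light-wood rack (280 x 96 mm, 24 mm high, any way round; steel bow across each end, top 47 mm above the worktop). Origin: centre of the floor, 12 mm above the worktop, z up; y along the row to the largest recess
- recess_small: round recess 46 mm wide, 12 mm deep, mouth bevelled 3 mm, cork on its floor, for the 40 mm pot: one of four in a row by size in the fixed light-wood rack (280 x 96 mm, 24 mm high, any way round; steel bow across each end, top 47 mm above the worktop). Origin: centre of the floor, 12 mm above the worktop, z up; y along the row to the largest recess
- recess_tiny: round recess 35 mm wide, 12 mm deep, mouth bevelled 3 mm, cork on its floor, for the 29 mm pot: one of four in a row by size in the fixed light-wood rack (280 x 96 mm, 24 mm high, any way round; steel bow across each end, top 47 mm above the worktop). Origin: centre of the floor, 12 mm above the worktop, z up; y along the row to the largest recess
- salt_shaker: bystander: grey salt shaker, 44 mm in diameter, 90 mm high, loose, upright among the pots on the board; origin at the centre of its underside
- spice_jar: bystander: glass spice jar with a yellow cap, 45 mm in diameter, 100 mm high, loose, upright among the pots on the board; origin at the centre of its underside
Things that resemble listed ones, but are neither listed nor needed, are in the scene too. Leave any turquoise look-alike of the pot_small alone.

How it is judged:
At the end, for the whole second after the job is handed in: Each of the four pots stands in the recess of its own size: within 8 mm of its centre, its underside within 4 mm of the recess floor, within about 5 degrees of upright, at rest and let go; the salt shaker and the spice jar stand upright within 30 mm of where they were (horizontal distance between pot_large and recess_large below 0.008 m and z of pot_large in the frame of recess_large below 0.004 m and angle between each of pot_large, pot_medium, pot_small, pot_tiny's own z axis and vertical below 0.09 rad and linear speed of each of pot_large, pot_medium, pot_small, pot_tiny below 0.02 m/s and horizontal distance between pot_medium and recess_medium below 0.008 m and z of pot_medium in the frame of recess_medium below 0.004 m and horizontal distance between pot_small and recess_small below 0.008 m and z of pot_small in the frame of recess_small below 0.004 m and horizontal distance between pot_tiny and recess_tiny below 0.008 m and z of pot_tiny in the frame of recess_tiny below 0.004 m and distance of each of salt_shaker, spice_jar from where it was at the start of the episode below 0.03 m and angle between each of salt_shaker, spice_jar's own z axis and vertical below 0.15 rad); the robot touches nothing.
It fails at once if a pot is dropped or thrown (moves faster than 0.7 m/s while the fingers do not hold it) ((linear speed of pot_large above 0.7 m/s and contact force between the fingers and pot_large below 0.3 N) or (linear speed of pot_medium above 0.7 m/s and contact force between the fingers and pot_medium below 0.3 N) or (linear speed of pot_small above 0.7 m/s and contact force between the fingers and pot_small below 0.3 N) or (linear speed of pot_tiny above 0.7 m/s and contact force between the fingers and pot_tiny below 0.3 N)).
It fails at once if a pot is tipped over (more than 45 degrees) (angle between any of pot_large, pot_medium, pot_small, pot_tiny's own z axis and vertical above 0.79 rad).
It fails at once if the salt shaker or the spice jar is knocked over (angle between any of salt_shaker, spice_jar's own z axis and vertical above 0.79 rad).
It also fails if it takes over 96 s, if anything falls off the work surface, if the arm or the gripper's body presses on something with over 40 N, if the wrist force passes 120 N, or if a joint passes its speed limit or range.

## Working session

There is one attempt and no reset: what is moved stays moved. The work goes in short steps, Python scripts to look and compute and a tool call to move; the robot and the scene stay as the last step left them, time stands still between calls to the robot, and variables do not carry over. Pictures are saved under pics/ and viewed, at most 14 in all, crops included, and the job is handed in when it is done.

Besides the shell and the picture viewer there is one more tool, called after "Request:" as name([rows], argument=value, ...), one row to a line, values as JSON. play_rows: Moves the arm, as the interface text tells. Its arguments: {"type":"object","properties":{"commands":{"type":"array"},"grip_force":{"type":"number"}},"required":["commands"]}

```bash
ls; mkdir -p pics
python3 - <<'E'
from rig import robot, eyes
import cv2,numpy as np
print(robot.sense())
for n in("top","side"):
    p,d=eyes.grab_frame(n); cv2.imwrite(f"pics/{n}0.png",p[...,::-1]); np.savez(f"{n}0.npz",p=p,d=d)
    print(n,eyes.camera_params(n))
E
```

```text
pics
{'time_s': 0.0, 'joints': array([ 1.01798157e+00,  2.76597595e-01,  1.50615639e+00,  1.05658412e-05,
        1.36072667e+00, -1.20986015e-01]), 'qvel': array([ 0.00013064,  0.00069439,  0.00113034, -0.00098612,  0.00108858,
        0.00212125]), 'tau': array([-1.18815592e-04, -4.16784918e+01, -2.45797116e+01, -1.91334088e-04,
        1.12074602e-02,  7.60821848e-06]), 'tcp_pos': array([0.2403596 , 0.52174769, 0.23042899]), 'eef_rot': array([-6.72924203e-01, -3.06802663e+00,  2.79301418e-03]), 'force': array([-0.21897357,  0.43430596, -0.50240142]), 'moment': array([-0.03521684,  0.03729892,  0.05517621]), 'gripper_force': 0.0, 'grip_width': 0.08524611467289578}
top {'vertical_fov': 52.98548858382395, 'cx': 313.33606064989453, 'cy': 202.1952095016681, 'R': array([[ 0.00401251, -0.99998808, -0.0027806 ],
       [-0.98024529, -0.0033834 , -0.19775674],
       [ 0.19774498,  0.00351917, -0.98024718]]), 't': array([0.0958567 , 0.55779875, 0.78487428])}
side {'vertical_fov': 45.181404523013576, 'cx': 316.1978488008941, 'cy': 198.0341761203061, 'R': array([[-0.99850464, -0.04775287, -0.02661099],
       [ 0.00283481,  0.44089871, -0.89755239],
       [ 0.05459345, -0.89628566, -0.44010404]]), 't': array([0.5464871 , 0.00346602, 1.18425252])}
```

View pics/top0.png

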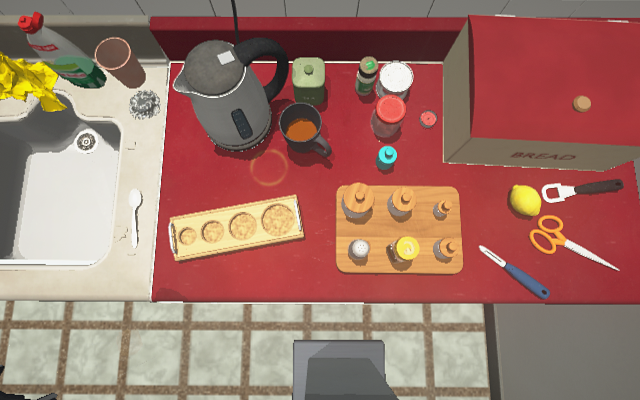

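View pics/side0.png

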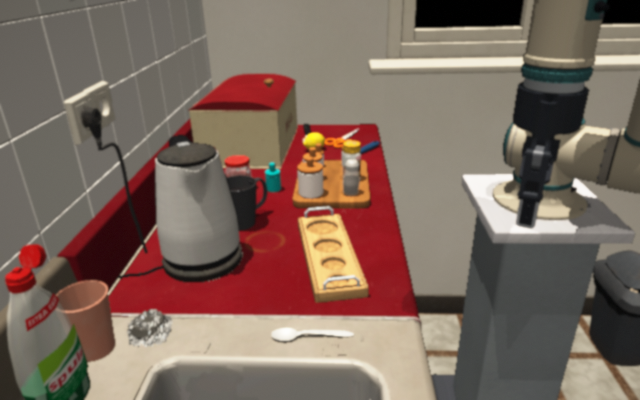

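Top view shows the rack at (237,229), with the tiny recess on the left at (187,236) and the large one on the right at (278,219). On the board are the large pot (358,200), a medium pot (402,203), two small pots at (441,209) and (445,249), salt (359,248) and the yellow-capped jar (405,249). The turquoise look-alike is at (387,158). I'll measure heights next to tell small from tiny.

```bash
cat > h.py <<'E'
import numpy as np,cv2
def ray(c,u,v,fish=False):
    f=200/np.tan(np.radians(c["vertical_fov"]/2)); u=np.asarray(u,float);v=np.asarray(v,float)
    x=(u-c["cx"])/f; y=(v-c["cy"])/f
    if fish:
        r=np.hypot(x,y)+1e-9; return np.stack([x/r*np.sin(r),y/r*np.sin(r),np.cos(r)],-1)
    return np.stack([x,y,np.ones_like(x)],-1)
def onplane(c,u,v,z,fish=False):
    d=ray(c,u,v,fish)@c["R"]; o=-c["R"].T@c["t"]
    return o+d*((z-o[2])/d[...,2])[...,None]
def cloud(c,d,fish=False):
    v,u=np.mgrid[:400,:640]; r=ray(c,u,v,fish); r=r/r[...,2:]
    return (r*d[...,None]-c["t"])@c["R"]
E
python3 - <<'E'
from rig import eyes
from h import *
D=np.load("top0.npz");p,d=D["p"],D["d"];c=eyes.camera_params("top");W=cloud(c,d)
print("worktop z",np.median(W[270:290,200:320,2]),"board",np.median(W[225:232,345:355,2]))
for n,(u0,u1,v0,v1) in dict(L=(336,380,178,225),M=(386,418,183,222),A=(430,455,195,225),B=(430,460,232,268),salt=(345,372,235,262),jar=(388,420,232,265)).items():
    w=W[v0:v1,u0:u1]; z=w[...,2]; z=np.where(d[v0:v1,u0:u1]>0,z,0); zt=np.percentile(z,99.5)
    m=z>zt-.006; print(n,"top",zt.round(4),"n",m.sum(),"xy",np.median(w[m],0).round(4), "px",(np.argwhere(m).mean(0)+[v0,u0]).round(1))
    for lo in (.03,):
        m=z>lo; print("   body x",np.percentile(w[m][:,0],[1,99]).round(3),"y",np.percentile(w[m][:,1],[1,99]).round(3))
# recess floors: depth z between 8 and 17mm in the rack area
z=W[...,2]; rm=np.zeros(z.shape,np.uint8); rm[190:265,165:310]=((z>.006)&(z<.0185))[190:265,165:310]
n,l,s,ce=cv2.connectedComponentsWithStats(cv2.morphologyEx(rm,cv2.MORPH_OPEN,np.ones((3,3),np.uint8)))
for i in range(1,n):
    if s[i,4]>60: print("rec",s[i],ce[i].round(1),np.median(W[l==i],0).round(4), np.ptp(W[l==i],0).round(3))
b=cv2.resize(p[170:275,160:470],None,fx=2.55,fy=2.55,interpolation=3); cv2.imwrite("pics/crop.png",b[...,::-1])
E
```

```text
worktop z 0.0007539929427754454 board 0.021521430510572273
L top 0.1191 n 64 xy [0.5591 0.0088 0.1172] px [195.3 359.3]
   body x [0.529 0.587] y [-0.02   0.038]
M top 0.1095 n 63 xy [ 0.558  -0.0844  0.1079] px [197.  406.1]
   body x [0.534 0.582] y [-0.109 -0.061]
A top 0.0896 n 59 xy [ 0.5461 -0.1716  0.0882] px [205.  447.5]
   body x [0.533 0.559] y [-0.184 -0.159]
B top 0.0995 n 68 xy [ 0.463  -0.1725  0.098 ] px [246.2 452.3]
   body x [0.443 0.481] y [-0.191 -0.154]
salt top 0.113 n 144 xy [0.4574 0.0064 0.1101] px [247.9 361.1]
   body x [0.44 0.48] y [-0.01   0.027]
jar top 0.1257 n 409 xy [ 0.4567 -0.08    0.1227] px [247.9 407.5]
   body x [0.434 0.477] y [-0.099 -0.055]
rec [262 205  31  31 734] [277.5 219.7] [0.5264 0.1763 0.013 ] [0.067 0.065 0.01 ]
rec [230 214  26  26 521] [242.5 226.2] [0.5124 0.2523 0.0128] [0.055 0.054 0.01 ]
rec [202 222  21  21 344] [212.5 231.7] [0.4993 0.3168 0.0132] [0.044 0.043 0.01 ]
rec [180 229  16  16 198] [187.5 236.3] [0.4903 0.3707 0.0129] [0.033 0.033 0.01 ]
```

View pics/crop.png

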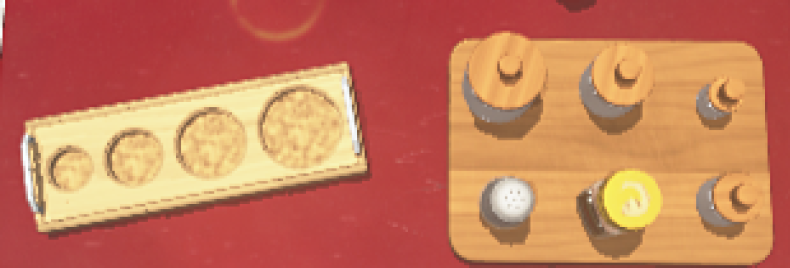

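All heights match: A (441,209) has its top at 88 mm, so it is the tiny pot. B (445,249) is at 98 mm, so small. The other two are large (118 mm) and medium (108 mm). The recess floors read 13 mm with the right widths. I'll go above the large pot with the tool y axis turned along world x.

Request:
play_rows([
  [[0,0,5.44,-42,-27.7,0,0],[0,0,10.88,-84,-55.4,0,0],[0,0,16.3,-126,-83.1,0,0],[0,0,21.8,-168,-110.8,0,0],[0,0,27.2,-210,-138.5,0,0],[0,0,32.6,-252,-166.2,0,0],[0,0,38.1,-294,-193.9,10,0],[0,0,43.5,-336,-221.6,20,0],[0,0,49,-378,-249.3,35,0],[0,0,54.4,-420,-277,50,0],[0,0,59.8,-462,-304.7,60,0],[0,0,65.26,-504.4,-332.4,70,0]],
], grip_force=60)

```text
time_s: 1.6
tcp_pos: [0.56, 0.0078, 0.1605]
eef_rot: [-2.225, -2.217, 0.0]
force: [0.9, 0.6, 0.3]
grip_width: 0.0428
gripper_force: 0.0
```

Run:
```python
from rig import robot,eyes
from h import *
s=robot.sense();c=eyes.camera_params("wrist");p,d=eyes.grab_frame("wrist");W=cloud(c,d,True)
np.savez("w0.npz",p=p,d=d,W=W); cv2.imwrite("pics/w0.png",p[...,::-1])
print(s["tcp_pos"],s["eef_rot"],-c["R"].T@c["t"],c["R"][2])
```

```text
[0.56003433 0.00781456 0.16051409] [-2.22462159e+00 -2.21705861e+00  3.51243201e-04] [0.56103073 0.09223703 0.30488497] [-0.00123198 -0.32814808 -0.94462549]
```

View pics/w0.png

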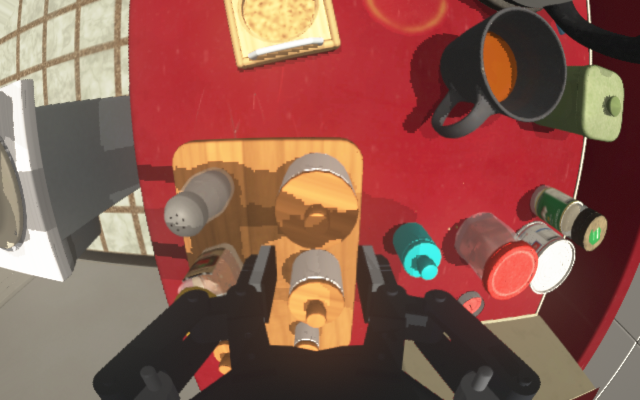

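The wrist view shows the large pot's lid at (317,205) with its knob at (316,215), and the fingers at (260,280) and (375,280). I'll check the knob position from it.

Run:
```python
from rig import eyes
from h import *
D=np.load("w0.npz");W=D["W"]
def top(u0,u1,v0,v1,lo,hi):
    w=W[v0:v1,u0:u1].reshape(-1,3); m=(w[:,2]>lo)&(w[:,2]<hi); q=w[m]
    print(m.sum(),((q.max(0)+q.min(0))/2).round(4),np.median(q,0).round(4),np.ptp(q,0).round(4), end=" ; ")
print("wrist")
top(285,345,185,245,.112,.125);top(285,345,285,330,.103,.115);top(200,320,0,45,.004,.018);top(270,370,150,245,.09,.102)
c=eyes.camera_params("wrist")
p=np.array([.559,.009,.118]);q=c["R"]@p+c["t"];r=np.arctan2(np.hypot(*q[:2]),q[2]);f=200/np.tan(np.radians(c["vertical_fov"]/2));print("\nproj knob",c["cx"]+f*r*q[0]/np.hypot(*q[:2]),c["cy"]+f*r*q[1]/np.hypot(*q[:2]))
```

```text
wrist
563 [0.5607 0.0081 0.1163] [0.5607 0.0095 0.1188] [0.0174 0.0169 0.0087] ; 326 [ 0.5604 -0.0849  0.1069] [ 0.5604 -0.0825  0.1087] [0.0168 0.0175 0.0077] ; 2415 [0.5069 0.1645 0.0111] [0.5253 0.1665 0.0139] [0.1065 0.0424 0.0137] ; 4483 [0.5605 0.0101 0.0957] [0.5607 0.0138 0.0972] [0.0616 0.0581 0.0106] ; 
proj knob 307.36816764106 214.4830874123727
```

Request:
play_rows([
  [[0,0,0,1,0.3,20,0],[0,0,0,1,0.3,40,0],[0,0,0,1,0.3,55,0],[0,0,0,1,0.3,61,0],[0,0,0,1,0.3,61,0],[0,0,0,1,0.3,61,-1],[0,0,0,1,0.3,61,-1],[0,0,0,1,0.3,61,-1],[0,0,0,1,0.3,61,-1],[0,0,0,1,0.3,61,-1]],
], grip_force=60)

```text
time_s: 2.9
tcp_pos: [0.5603, 0.0103, 0.1012]
eef_rot: [2.221, 2.221, 0.002]
force: [-1.7, -0.4, 6.8]
grip_width: 0.0151
gripper_force: 58.8
```

Request:
play_rows([
  [[0,0,0,0,0,-3,-1],[0,0,0,0,0,-7,-1],[0,0,0,0,0,-10,-1],[0,0,0,0,0,-10,-1],[0,0,0,0,0,-10,-1]],
], grip_force=90)

```text
time_s: 3.52
tcp_pos: [0.5598, 0.0103, 0.1101]
eef_rot: [-2.221, -2.221, 0.0]
force: [-0.1, -0.5, -2.9]
grip_width: 0.0141
gripper_force: 88.0
```

Run:
```python
from rig import robot,eyes
from h import *
p,d=eyes.grab_frame("wrist");c=eyes.camera_params("wrist");W=cloud(c,d,True)
q=cv2.resize(p[100:400,150:500],None,fx=2,fy=2); cv2.imwrite("pics/w1.png",q[...,::-1])
```

```text
(no output)
```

View pics/w1.png

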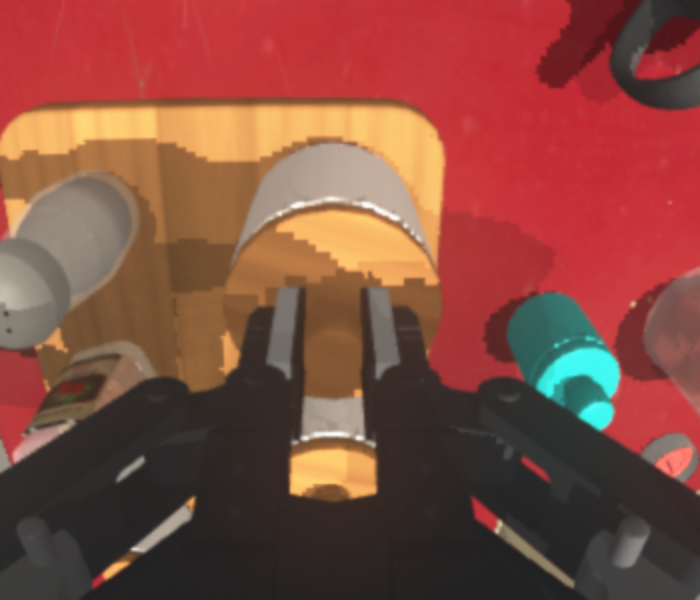

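The pads hold the large pot's knob (the lid is centred under the fingers at (335,330)), and a weight of about 3 N shows. Now lift and carry it over the large recess.

Request:
play_rows([
  [[0,0,0,0,0,-15,-1],[0,0,0,0,0,-35,-1],[0,0,0,10,-2,-50,-1],[0,0,0,30,-6,-50,-1],[0,0,0,55,-11,-50,-1],[0,0,0,80,-16,-50,-1],[0,0,0,105,-21,-50,-1],[0,0,0,130,-26,-50,-1],[0,0,0,150,-30,-50,-1],[0,0,0,165,-33,-50,-1],[0,0,0,165,-33,-50,-1]],
])

```text
time_s: 4.95
tcp_pos: [0.5266, 0.1763, 0.1602]
eef_rot: [-2.219, -2.223, 0.0]
force: [-0.3, -0.4, -3.2]
grip_width: 0.0147
gripper_force: 88.2
```

Run:
```python
from rig import robot,eyes
from h import *
p,d=eyes.grab_frame("wrist");c=eyes.camera_params("wrist");W=cloud(c,d,True)
np.savez("w2.npz",p=p,d=d,W=W)
print(robot.sense()["tcp_pos"],robot.sense()["force"])
cv2.imwrite("pics/w2.png",p[...,::-1])
z=W[...,2];rm=((z>.004)&(z<.018)&(W[...,1]>.13)&(W[...,1]<.42)&(W[...,0]>.44)&(W[...,0]<.58)).astype(np.uint8)
n,l,s,ce=cv2.connectedComponentsWithStats(cv2.morphologyEx(rm,cv2.MORPH_OPEN,np.ones((3,3),np.uint8)))
for i in range(1,n):
    if s[i,4]>80: q=W[l==i];print(s[i],((np.percentile(q,.5,0)+np.percentile(q,99.5,0))/2).round(4),np.median(q,0).round(4),np.ptp(q,0).round(3))
```

```text
[0.52683062 0.17543767 0.16018815] [ 0.44306945 -0.47438189 -3.03611318]
[ 261   12   51   47 1854] [0.4997 0.3149 0.0145] [0.4998 0.3145 0.0138] [0.046 0.045 0.007]
[ 269   73   62   62 2956] [0.5123 0.2494 0.0146] [0.5125 0.2497 0.0139] [0.057 0.057 0.007]
[ 281  149   70   39 1453] [0.527  0.1878 0.0142] [0.5265 0.1902 0.014 ] [0.068 0.038 0.006]
```

View pics/w2.png

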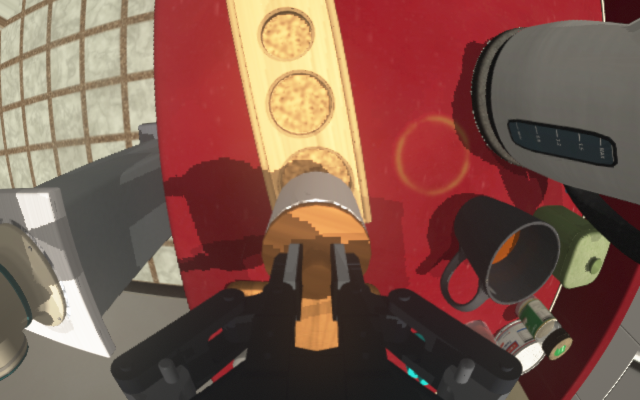

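The wrist view shows the held large pot at (317,240) above its recess, with the medium recess at (300,103) and the small one at (287,35). I'll check where the pot sits in the grip.

Run:
```python
import numpy as np
W=np.load("w2.npz")["W"]; w=W[180:310,255:375].reshape(-1,3)
m=(w[:,2]>.145)&(w[:,2]<.157)&(w[:,1]<.215); q=w[m]
print(m.sum(),q.min(0).round(4),q.max(0).round(4), np.median(q[:,2]))
b=w[(w[:,2]>.07)&(w[:,2]<.14)&(w[:,1]<.215)];print(b.min(0).round(4),b.max(0).round(4),np.percentile(b[:,1],99))
W2=W[149:190,281:351].reshape(-1,3);r=W2[(W2[:,2]>.006)&(W2[:,2]<.018)]
k=r[np.argsort(r[:,1])[-60:]];print("L recess ymax",k.mean(0).round(4), r[:,0].min(),r[:,0].max())
```

```text
4872 [0.4966 0.142  0.145 ] [0.5585 0.204  0.157 ] 0.1558708379069088
[0.4977 0.1816 0.0869] [0.5568 0.2042 0.14  ] 0.20371187257640672
L recess ymax [0.5269 0.2048 0.0141] 0.4929829498026958 0.5610618563655956
```

The held pot and the recess agree within 1 mm in the same view, so I'll lower it.

Request:
play_rows([
  [[0,0,0,0.5,-0.5,15,-1],[0,0,0,0.5,-0.5,35,-1],[0,0,0,0.5,-0.5,50,-1],[0,0,0,0.5,-0.5,56,-1],[0,0,0,0.5,-0.5,60,-1],[0,0,0,0.5,-0.5,64,-1],[0,0,0,0.5,-0.5,66,-1],[0,0,0,0.5,-0.5,67,-1],[0,0,0,0.5,-0.5,68,-1],[0,0,0,0.5,-0.5,68,-1]],
])

```text
time_s: 6.25
tcp_pos: [0.5265, 0.1758, 0.0924]
eef_rot: [2.221, 2.221, 0.0]
force: [-0.5, 1.2, -2.9]
grip_width: 0.0146
gripper_force: 88.2
```

Not yet touching; down a little more, then release.

Request:
play_rows([
  [[0,0,0,0,0,1,-1],[0,0,0,0,0,2,-1],[0,0,0,0,0,2,-1]],
])

```text
time_s: 6.62
tcp_pos: [0.5266, 0.1759, 0.0919]
eef_rot: [2.221, 2.221, 0.002]
force: [-2.5, 0.5, 7.2]
grip_width: 0.0143
gripper_force: 89.3
```

Request:
play_rows([
  [[0,0,0,0,0,1,0],[0,0,0,0,0,1,0],[0,0,0,0,0,1,0],[0,0,0,0,0,-25,0],[0,0,0,0,0,-65,0],[0,0,0,-40,5,-100,0],[0,0,0,-90,11,-100,0],[0,0,0,-140,17,-100,0],[0,0,0,-190,23,-90,0],[0,0,0,-235,29,-75,0],[0,0,0,-260,33,-60,0],[0,0,0,-260,33,-60,0]],
])

```text
time_s: 8.12
tcp_pos: [0.5589, -0.0858, 0.1489]
eef_rot: [-2.223, -2.216, 0.002]
force: [-0.0, 1.3, 0.4]
grip_width: 0.0427
gripper_force: 0.0
```

```bash
cat >> h.py <<'E'
def knob(W,x,y,zt):
    w=W.reshape(-1,3); m=(abs(w[:,0]-x)<.02)&(abs(w[:,1]-y)<.02)&(abs(w[:,2]-zt)<.006); q=w[m]
    a,b=np.percentile(q,1,0),np.percentile(q,99,0); print("knob",m.sum(),((a+b)/2).round(4),(b-a).round(4))
E
python3 - <<'E'
from rig import robot,eyes
from h import *
s=robot.sense();c=eyes.camera_params("wrist");p,d=eyes.grab_frame("wrist");W=cloud(c,d,True)
print(s["tcp_pos"],s["eef_rot"]);knob(W,.559,-.0845,.108)
c=eyes.camera_params("top");p,d=eyes.grab_frame("top");W=cloud(c,d);knob(W,.5265,.175,.108)
E
```

```text
[ 0.55888652 -0.08575457  0.14887606] [-2.22319905e+00 -2.21649610e+00  2.09650423e-03]
knob 566 [ 0.5597 -0.0853  0.1064] [0.0165 0.0165 0.0079]
knob 65 [0.5255 0.1727 0.1075] [0.0158 0.0158 0.0081]
```

Request:
play_rows([
  [[0,0,0,0.5,0.7,20,0],[0,0,0,0.5,0.7,40,0],[0,0,0,0.5,0.7,53,0],[0,0,0,0.5,0.7,58,0],[0,0,0,0.5,0.7,58,0],[0,0,0,0.5,0.7,58,-1],[0,0,0,0.5,0.7,58,-1],[0,0,0,0.5,0.7,58,-1],[0,0,0,0.5,0.7,58,-1],[0,0,0,0.5,0.7,58,-1]],
])

```text
time_s: 9.48
tcp_pos: [0.5604, -0.0839, 0.0933]
eef_rot: [2.221, 2.221, 0.001]
force: [-1.9, 0.1, 5.8]
grip_width: 0.0141
gripper_force: 88.0
```

Run:
```python
from rig import robot,eyes
from h import *
c=eyes.camera_params("top");p,d=eyes.grab_frame("top");W=cloud(c,d)
w=W.reshape(-1,3);q=w[(abs(w[:,0]-.5255)<.015)&(abs(w[:,1]-.173)<.015)];print(np.percentile(q[:,2],[10,50,95,99.5]).round(4))
```

```text
[0.0853 0.0875 0.1098 0.1106]
```

Request:
play_rows([
  [[0,0,0,0,0,-5,-1],[0,0,0,0,0,-25,-1],[0,0,0,0,0,-55,-1],[0,0,0,0,0,-85,-1],[0,0,0,10,-1,-110,-1],[0,0,0,35,-5,-117,-1],[0,0,0,70,-10,-117,-1],[0,0,0,110,-16,-117,-1],[0,0,0,150,-22,-117,-1],[0,0,0,190,-27,-117,-1],[0,0,0,230,-33,-117,-1],[0,0,0,265,-38,-117,-1]],
])

```text
time_s: 11.02
tcp_pos: [0.5215, 0.1827, 0.2087]
eef_rot: [-2.221, -2.221, 0.001]
force: [0.6, 0.1, -2.4]
grip_width: 0.0141
gripper_force: 88.2
```

Request:
play_rows([
  [[0,0,0,30,-4,0,-1],[0,0,0,55,-8,0,-1],[0,0,0,69,-9.5,10,-1],[0,0,0,69,-9.5,30,-1],[0,0,0,69,-9.5,45,-1],[0,0,0,69,-9.5,50,-1],[0,0,0,69,-9.5,50,-1]],
])

```text
time_s: 11.9
tcp_pos: [0.5127, 0.2499, 0.1589]
eef_rot: [-2.222, -2.221, 0.001]
force: [0.3, -0.2, -2.6]
grip_width: 0.0143
gripper_force: 88.2
```

```bash
cat >> h.py <<'E'
def fit(W,zlo,zhi,x,y,R,ylim):
    "least-squares circle centre of known radius from boundary of points in band"
    from scipy.optimize import least_squares
    w=W.reshape(-1,3); q=w[(w[:,2]>zlo)&(w[:,2]<zhi)&(np.hypot(w[:,0]-x,w[:,1]-y)<R+.012)&(w[:,1]>ylim)]
    a=np.arctan2(q[:,0]-x,q[:,1]-y); r=np.hypot(q[:,0]-x,q[:,1]-y); B=[]
    for t in np.linspace(-1.5,1.5,31):
        m=abs(a-t)<.05
        if m.sum()>3: B.append(q[m][np.argmax(r[m])])
    B=np.array(B)[:,:2]
    s=least_squares(lambda c:np.hypot(*(B-c).T)-R,[x,y],loss="soft_l1",f_scale=.001);print("fit",len(B),s.x.round(4),"rms",np.sqrt((s.fun**2).mean()).round(4))
E
cat > chk.py <<'E'
import sys
from rig import robot,eyes
from h import *
x,y,R,off,hl,rr=map(float,sys.argv[1:])
s=robot.sense();c=eyes.camera_params("wrist");p,d=eyes.grab_frame("wrist");W=cloud(c,d,True)
t=s["tcp_pos"];print(t,s["force"]); lz=t[2]-off+hl
print("lid z",lz);fit(W,lz-.006,lz+.004,t[0],t[1],R,t[1]-.01)
print("recess");fit(W,.005,.018,x,y,rr,y-.01)
E
python3 chk.py .5125 .2495 .0255 .0713 .064 .0285
```

```text
[0.51269361 0.24986494 0.15891731] [ 0.3475026  -0.22203756 -2.63500198]
lid z 0.15161730930508024
fit 31 [0.5131 0.2479] rms 0.0003
recess
fit 31 [0.5123 0.2484] rms 0.0004
```

Request:
play_rows([
  [[0,0,0,0.5,-0.7,20,-1],[0,0,0,0.5,-0.7,42,-1],[0,0,0,0.5,-0.7,58,-1],[0,0,0,0.5,-0.7,64,-1],[0,0,0,0.5,-0.7,69,-1],[0,0,0,0.5,-0.7,72,-1],[0,0,0,0.5,-0.7,74,-1],[0,0,0,0.5,-0.7,75,-1],[0,0,0,0.5,-0.7,76,-1],[0,0,0,0.5,-0.7,77,-1],[0,0,0,0.5,-0.7,77,-1]],
])

```text
time_s: 13.32
tcp_pos: [0.5121, 0.251, 0.0838]
eef_rot: [2.221, 2.221, 0.002]
force: [-2.5, -1.3, 5.6]
grip_width: 0.0143
gripper_force: 89.1
```

Request:
play_rows([
  [[0,0,0,0,0,0,0],[0,0,0,0,0,0,0],[0,0,0,0,0,0,0],[0,0,0,0,0,-25,0],[0,0,0,0,0,-65,0],[0,0,0,-40,-5,-100,0],[0,0,0,-90,-10,-100,0],[0,0,0,-140,-16,-100,0],[0,0,0,-190,-22,-100,0],[0,0,0,-240,-28,-100,0],[0,0,0,-290,-34,-100,0],[0,0,0,-340,-40,-100,0]],
])

```text
time_s: 14.82
tcp_pos: [0.4717, -0.0908, 0.1824]
eef_rot: [2.221, 2.221, 0.001]
force: [0.5, 0.4, -0.5]
grip_width: 0.0428
gripper_force: 0.0
```

Request:
play_rows([
  [[0,0,0,-45,-5,0,0],[0,0,0,-83,-8.5,20,0],[0,0,0,-83,-8.5,35,0],[0,0,0,-83,-8.5,35,0]],
])

```text
time_s: 15.32
tcp_pos: [0.4624, -0.1713, 0.1459]
eef_rot: [-2.219, -2.218, 0.001]
force: [-0.5, 1.0, 0.1]
grip_width: 0.0425
gripper_force: 0.0
```

Run:
```python
from rig import robot,eyes
from h import *
s=robot.sense();c=eyes.camera_params("wrist");p,d=eyes.grab_frame("wrist");W=cloud(c,d,True)
print(s["tcp_pos"],s["eef_rot"]);knob(W,.463,-.1725,.098)
```

```text
[ 0.4623565  -0.17127518  0.14593188] [-2.21939366e+00 -2.21800106e+00  6.29905564e-04]
knob 522 [ 0.4645 -0.1737  0.0965] [0.0158 0.0164 0.0078]
```

Request:
play_rows([
  [[0,0,0,-1.7,1.5,20,0],[0,0,0,-1.7,1.5,45,0],[0,0,0,-1.7,1.5,60,0],[0,0,0,-1.7,1.5,65.5,0],[0,0,0,-1.7,1.5,65.5,0],[0,0,0,-1.7,1.5,65.5,-1],[0,0,0,-1.7,1.5,65.5,-1],[0,0,0,-1.7,1.5,65.5,-1],[0,0,0,-1.7,1.5,65.5,-1],[0,0,0,-1.7,1.5,65.5,-1]],
])

```text
time_s: 16.62
tcp_pos: [0.4652, -0.1742, 0.0828]
eef_rot: [2.221, 2.22, 0.001]
force: [-0.8, 0.4, 5.8]
grip_width: 0.0142
gripper_force: 87.9
```

Request:
play_rows([
  [[0,0,0,0,0,-5,-1],[0,0,0,0,0,-25,-1],[0,0,0,0,0,-55,-1],[0,0,0,0,0,-85,-1],[0,0,0,0,0,-112,-1],[0,0,0,15,1,-123,-1],[0,0,0,45,3,-123,-1],[0,0,0,85,6,-123,-1],[0,0,0,125,9,-123,-1],[0,0,0,165,12,-123,-1],[0,0,0,205,15,-123,-1],[0,0,0,245,17,-123,-1]],
])

```text
time_s: 18.12
tcp_pos: [0.4808, 0.0733, 0.2039]
eef_rot: [-2.22, -2.22, 0.001]
force: [-0.0, -0.6, -1.6]
grip_width: 0.0141
gripper_force: 88.1
```

Request:
play_rows([
  [[0,0,0,40,3,0,-1],[0,0,0,80,6,0,-1],[0,0,0,120,9,0,-1],[0,0,0,160,12,0,-1],[0,0,0,200,15,0,-1],[0,0,0,230,17,0,-1],[0,0,0,244,18,15,-1],[0,0,0,244,18,40,-1],[0,0,0,244,18,55,-1],[0,0,0,244,18,55,-1],[0,0,0,244,18,55,-1]],
])

```text
time_s: 19.5
tcp_pos: [0.5004, 0.3149, 0.1503]
eef_rot: [2.222, 2.22, 0.001]
force: [-0.8, 1.0, -2.1]
grip_width: 0.0141
gripper_force: 88.2
```

```bash
python3 chk.py .4998 .3145 .020 .0608 .054 .023
```

```text
[0.5003981  0.31485708 0.15026387] [-0.75421166  1.0069453  -2.14826047]
lid z 0.14346386678127515
fit 31 [0.5008 0.3146] rms 0.0003
recess
fit 31 [0.4999 0.3126] rms 0.0004
```

Request:
play_rows([
  [[0,0,0,-1.8,-0.9,20,-1],[0,0,0,-1.8,-0.9,42,-1],[0,0,0,-1.8,-0.9,58,-1],[0,0,0,-1.8,-0.9,64,-1],[0,0,0,-1.8,-0.9,69,-1],[0,0,0,-1.8,-0.9,73,-1],[0,0,0,-1.8,-0.9,75,-1],[0,0,0,-1.8,-0.9,76.5,-1],[0,0,0,-1.8,-0.9,77.5,-1],[0,0,0,-1.8,-0.9,78.5,-1],[0,0,0,-1.8,-0.9,78.5,-1]],
])

```text
time_s: 20.92
tcp_pos: [0.4993, 0.3137, 0.0734]
eef_rot: [2.221, 2.221, 0.003]
force: [-3.1, -1.5, 9.3]
grip_width: 0.0142
gripper_force: 89.3
```

Request:
play_rows([
  [[0,0,0,0,0,0,0],[0,0,0,0,0,0,0],[0,0,0,0,0,0,0],[0,0,0,0,0,-25,0],[0,0,0,0,0,-65,0],[0,0,0,-30,3,-105,0],[0,0,0,-80,8,-110,0],[0,0,0,-130,13,-110,0],[0,0,0,-180,18,-110,0],[0,0,0,-230,23,-110,0],[0,0,0,-280,28,-110,0],[0,0,0,-330,33,-110,0]],
])

```text
time_s: 22.42
tcp_pos: [0.5321, -0.0184, 0.1812]
eef_rot: [2.221, 2.221, 0.001]
force: [0.6, 0.3, 0.1]
grip_width: 0.043
gripper_force: 0.0
```

Request:
play_rows([
  [[0,0,0,-50,5,0,0],[0,0,0,-100,10,0,0],[0,0,0,-140,14,20,0],[0,0,0,-156,15,40,0],[0,0,0,-156,15,45,0],[0,0,0,-156,15,45,0]],
])

```text
time_s: 23.18
tcp_pos: [0.5468, -0.172, 0.1361]
eef_rot: [-2.22, -2.221, -0.0]
force: [0.1, -0.1, 0.7]
grip_width: 0.0429
gripper_force: 0.0
```

Run:
```python
from rig import robot,eyes
from h import *
s=robot.sense();c=eyes.camera_params("wrist");p,d=eyes.grab_frame("wrist");W=cloud(c,d,True)
print(s["tcp_pos"],s["eef_rot"]);knob(W,.546,-.172,.088)
```

```text
[ 0.54682293 -0.17195132  0.13609018] [-2.22037317e+00 -2.22070297e+00 -2.86397224e-04]
knob 519 [ 0.5485 -0.1721  0.0864] [0.0158 0.0158 0.0078]
```

Command TCP to .0705 (65.5 mm down), 1.5 mm in x.

Request:
play_rows([
  [[0,0,0,0,1.5,20,0],[0,0,0,0,1.5,45,0],[0,0,0,0,1.5,60,0],[0,0,0,0,1.5,65.5,0],[0,0,0,0,1.5,65.5,0],[0,0,0,0,1.5,65.5,-1],[0,0,0,0,1.5,65.5,-1],[0,0,0,0,1.5,65.5,-1],[0,0,0,0,1.5,65.5,-1],[0,0,0,0,1.5,65.5,-1]],
])

```text
time_s: 24.48
tcp_pos: [0.549, -0.173, 0.0719]
eef_rot: [2.22, 2.22, 0.001]
force: [-0.9, -0.3, 5.1]
grip_width: 0.0145
gripper_force: 88.0
```

Request:
play_rows([
  [[0,0,0,0,0,-5,-1],[0,0,0,0,0,-25,-1],[0,0,0,0,0,-55,-1],[0,0,0,0,0,-85,-1],[0,0,0,0,0,-112,-1],[0,0,0,20,-2,-125,-1],[0,0,0,55,-6,-125,-1],[0,0,0,95,-10,-125,-1],[0,0,0,135,-14,-125,-1],[0,0,0,175,-19,-125,-1],[0,0,0,215,-23,-125,-1],[0,0,0,255,-27,-125,-1]],
])

```text
time_s: 25.98
tcp_pos: [0.5199, 0.0847, 0.1951]
eef_rot: [-2.22, -2.221, 0.001]
force: [0.6, -0.5, 0.3]
grip_width: 0.0144
gripper_force: 88.0
```

Request:
play_rows([
  [[0,0,0,40,-4,0,-1],[0,0,0,80,-9,0,-1],[0,0,0,120,-13,0,-1],[0,0,0,160,-18,0,-1],[0,0,0,200,-22,0,-1],[0,0,0,240,-27,0,-1],[0,0,0,270,-30,0,-1],[0,0,0,285.5,-32,15,-1],[0,0,0,285.5,-32,40,-1],[0,0,0,285.5,-32,55,-1],[0,0,0,285.5,-32,55,-1],[0,0,0,285.5,-32,55,-1]],
])

```text
time_s: 27.48
tcp_pos: [0.49, 0.3676, 0.1413]
eef_rot: [2.222, 2.221, 0.001]
force: [1.4, 0.1, -0.4]
grip_width: 0.0141
gripper_force: 88.0
```

```bash
python3 chk.py .490 .3670 .0145 .0499 .044 .0175
```

```text
[0.48999643 0.36759651 0.14126154] [ 1.38606406  0.07072431 -0.40318496]
lid z 0.13536153737169893
fit 26 [0.4904 0.3675] rms 0.0002
recess
fit 31 [0.4896 0.3659] rms 0.0004
```

Request:
play_rows([
  [[0,0,0,-1.4,-0.8,20,-1],[0,0,0,-1.4,-0.8,42,-1],[0,0,0,-1.4,-0.8,58,-1],[0,0,0,-1.4,-0.8,66,-1],[0,0,0,-1.4,-0.8,72,-1],[0,0,0,-1.4,-0.8,75,-1],[0,0,0,-1.4,-0.8,77,-1],[0,0,0,-1.4,-0.8,78.5,-1],[0,0,0,-1.4,-0.8,79.5,-1],[0,0,0,-1.4,-0.8,80.5,-1],[0,0,0,-1.4,-0.8,80.5,-1]],
])

```text
time_s: 28.9
tcp_pos: [0.489, 0.3668, 0.0624]
eef_rot: [2.221, 2.221, 0.003]
force: [-2.0, -1.2, 9.7]
grip_width: 0.0142
gripper_force: 89.1
```

Seated. Release, rise and step clear of the top view.

Request:
play_rows([
  [[0,0,0,0,0,0,0],[0,0,0,0,0,0,0],[0,0,0,0,0,0,0],[0,0,0,0,0,-25,0],[0,0,0,0,0,-65,0],[0,0,0,0,0,-105,0],[0,0,0,30,-20,-140,0],[0,0,0,70,-60,-150,0],[0,0,0,110,-110,-150,0],[0,0,0,130,-160,-150,0],[0,0,0,150,-200,-150,0],[0,0,0,150,-200,-150,0]],
])

```text
time_s: 30.4
tcp_pos: [0.2857, 0.5174, 0.2102]
eef_rot: [-2.216, -2.226, 0.001]
force: [0.9, 1.2, 0.5]
grip_width: 0.0424
gripper_force: 0.0
```

Run:
```python
from rig import robot,eyes
from h import *
print(robot.sense()["tcp_pos"])
c=eyes.camera_params("top");p,d=eyes.grab_frame("top");W=cloud(c,d);w=W.reshape(-1,3)
for n,x,y,r in(("L .108",.5264,.1763,.034),("M .098",.5124,.2523,.028),("S .088",.4993,.3168,.023),("T .078",.4903,.3707,.018),("salt",.4574,.0064,.024),("jar",.4567,-.08,.024)):
    q=w[(np.hypot(w[:,0]-x,w[:,1]-y)<r)];zt=np.percentile(q[:,2],99);k=q[q[:,2]>zt-.006];print(n,zt.round(4),np.median(k,0).round(4))
a=cv2.resize(p[170:275,160:470],None,fx=2.5,fy=2.5,interpolation=3)
s,_=eyes.grab_frame("side");b=cv2.resize(s[120:310,270:400],None,fx=1.7,fy=1.7)
o=np.zeros((600,775,3),np.uint8);o[:a.shape[0],:a.shape[1]]=a;o[a.shape[0]+5:a.shape[0]+5+b.shape[0],:b.shape[1]]=b
cv2.imwrite("pics/end.png",o[...,::-1])
```

```text
[0.285717   0.51740811 0.21015066]
L .108 0.1097 [0.5253 0.1725 0.1081]
M .098 0.0999 [0.5106 0.2482 0.098 ]
S .088 0.09 [0.4975 0.3127 0.0879]
T .078 0.0806 [0.488  0.3657 0.0783]
salt 0.1129 [0.4575 0.0065 0.1098]
jar 0.1254 [ 0.4567 -0.0798  0.1226]
```

View pics/end.png

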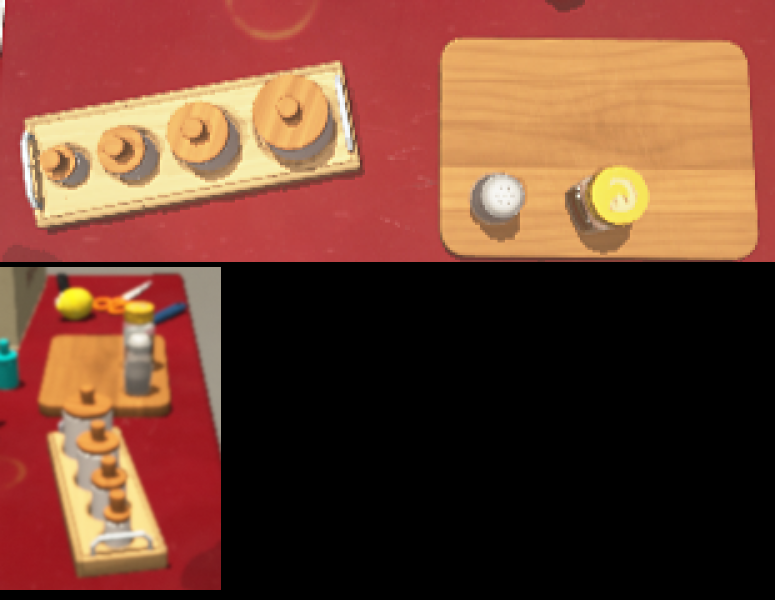

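All four pots stand in their recesses at (290,105), (195,130), (120,148) and (58,160) in the crop. Lid heights are right within about 2 mm, and the salt shaker and jar have not moved.

```bash
python3 -c "
from rig import robot
print(robot.finish_job())"
```

```text
the job is handed in; nothing more can be done
None
```

I put all four pots back upright in their own recesses in the rack, left the salt shaker and spice jar where they were, and handed the job in at about 30 s; the hand-in returned no verdict.

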